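Put the return spring back on the burger press

TASK

Two burger presses have been washed and are being put back together. Slip the longer, wider spring down over the upright rod of the larger press plate, twisting it slightly if a coil catches, until it stands fully home on the plate, and let go. Leave the shorter spring and the smaller press plate where they stand.

Things in the scene. Friction and masses are not known exactly. Their poses are not given: they have to be found in the camera images.
- long_spring: the longer, wider of two steel compression springs, rigid, standing upright on the counter on either end (both ends alike, flat closed turns): 75 mm long, 44 mm outside diameter, 36 mm inside, 4 mm wire, open coils, about 85 g. Origin at its centre: on its axis, halfway along (37 mm above the surface it stands on); z along its axis. It can be gripped across its outside at any yaw.
- large_press: the larger burger press plate: a loose round aluminium plate 110 mm in diameter and 12 mm thick, lying flat on the counter, with a bare steel rod 14 mm in diameter fixed upright at its centre, standing 80 mm above the plate's top; about 850 g. Origin at the centre of the plate's underside (counter height), z up along the rod. The spring passes over the rod with 11 mm to spare all round and rests on the plate's flat top, its centre then 49 mm above this origin.
- short_spring: the shorter, narrower steel compression spring, standing upright: 48 mm long, 28 mm outside diameter, about 25 g; belongs to the small press and is to stay where it is. Origin at its centre, z along its axis.
- small_press: the smaller burger press plate, to stay where it is: round aluminium plate 76 mm in diameter, 10 mm thick, with an upright steel rod 8 mm in diameter standing 50 mm above the plate's top. Origin at the centre of its underside, z up along the rod. These four things stand at least 100 mm apart between centres, in any arrangement; the other things among them are under 65 mm tall.
Not all that is in view belongs to the job. What is shaped like the large_press but brown or green is not meant.

How it is judged:
By the outcome, as a careful person would: the job done as asked, in the order asked, and still so for the second after the job is handed in, with the robot touching nothing.
It also fails if it takes over 43 s, if anything falls off the work surface, if the arm or the gripper's body presses on something with over 40 N, if the wrist force passes 120 N, or if a joint passes its speed limit or range.

ROBOT

A 7-joint arm with a two-finger parallel gripper is mounted at the origin on the work surface. World frame = base frame: x ahead of the robot, y to its left, z up, the work surface at z = 0. Lengths are in m, angles in rad, forces in N, time in s.
With the tool pointing down it reaches from about 0.4 to 0.85 m from the base axis. Payload 4.5 kg.
Tool frame: the origin (TCP) lies midway between the tips of the shut fingers; the grasp point (between the pads) lies 19 mm behind it; z points along the fingers, y is the direction in which the jaws open and shut (so a half turn about z gives the same grasp; the last joint's range is limited). The gripper opens to 88 mm and grips with 3 to 60 N. Pads are 18 mm wide; open, the fingers measure 123 mm over their backs; the gripper's body (75 mm by 187 mm) begins 45 mm behind the grasp point.
Start: joints at [-1.096, 0.689, -0.195, 1.565, 0.157, 0.902, -0.215], TCP at [0.267, 0.565, 0.239] pointing down, gripper open.
Joint ranges: [-3.01, 3.01], [-0.46, 2.08], [-1.47, 1.51], [0.13, 2.56], [-1, 4.14], [0.04, 2.09], [-2.66, 2.66]. Speed limits (rad/s): [2.57, 2.57, 3.14, 3.14, 3.14, 3.14, 3.14].

INTERFACE

Orientations are given as a unit quaternion [x, y, z, w].
In Python, from plant import r, viewer gives the robot as it stands.
- The arm moves only by the tool play_rows, never from a script. Its argument "commands" is a list of rows, each an object with "delta_rot": the turn, a rotation vector about the tool's x, y, z normalised to -1 to 1, where 1 is pi rad, a list of three; "travel": the shift along the tool's x, y, z normalised to -1 to 1, where 1 is 15 cm, a list of three; "gripper": the opening, from -1 (shut) to 1 (fully open). In form: [{"delta_rot": [wx, wy, wz], "travel": [x, y, z], "gripper": gripper}, ...]. A call has 1 to 12 rows; each row is the pose to reach, as a shift and turn from the pose commanded when the call began, along the tool's axes at that moment, turning the shorter way round; what a row does not reach only later rows make up. A row lasts 1/8 s, in which the tool goes at most 62.5 mm and 10.7 degrees, less where a joint would pass 70% of its speed; a pose out of reach is approached as far as the arm can. A call with a number of a shift or a turn outside -1 to 1 is refused whole. A call with a gripper value outside its range is refused whole. The fingers move at their own pace and stop on an object; "force" is the grip in N (left out, the last holds). Time passes only in rows, so rows that repeat a pose let the fingers close. It gives the time, the measured TCP pose, the force and the opening at its end, in the units of the state.
- r.get_state(): the state, without advancing time (a new reading comes with each control period).
- viewer.snapshot(name): name is "scene" or "top" or "wrist"; returns a dict with "color" (400x640x3 uint8, red, green, blue), "z_map" (400x640 float32, m along the optical axis (not along the pixel's ray), 0 where there is no reading), "fx", "fy", "cx", "cy" (pixels), "origin" and "attitude" of the camera in the world. Camera axes: x right, y up, looking along -z (the intrinsics and any distortion apply to the point x, -y, -z); pixel columns grow to the right and rows downward; lengths in m; the calibration is good to about 2 mm. A picture is of the moment at which its call begins.
- r.finish_job(): hands the job in, once; it reports no verdict.
Trained networks look in the newest picture that a camera, given by its name, has taken for a name from the list of things; names that differ only in an ending like _2 or _b are one class to them, and where a whole thing is asked for, a point or a joint stands for the part that bears it (a point fixed in the world has none). Each returns a list of dicts, best first, with "conf" (0 to 1); they miss things now and then, are a little off and sometimes report something else, mostly with a low value. They report only what shows in the picture. A call takes as long as a camera call. They do not tell look-alikes from the thing itself.
- viewer.outline_of(camera, label): "pixels" (400x640 bool, what is visible of it) and "at" ([column, row] in pixels, amid what is visible of it).
- viewer.pinpoint(camera, label): "at" ([column, row] in pixels: a listed point, or the origin of a listed thing).
The state is a dict: "clock": time; "q": joint angles; "qd": joint speeds; "joint_torque": joint torques, N m; "tool_pos": TCP position; "eef_rot": TCP orientation; "contact_force": force on the tool from outside, world axes, zero at the start; "moment": the same for the moment, N m; "opening": opening from 0.0 (shut) to 1.0 (fully open).
Only numpy, scipy, OpenCV 4.12 (cv2) and the standard library are available. Lean on these libraries where they do the work, as an engineer would, in place of code of your own. Each camera call takes 0.05 s, during which the arm holds its last target. There are 200 camera calls.

## Working session

There is one attempt and no reset: what is moved stays moved. The work goes in short steps, Python scripts to look and compute and a tool call to move; the robot and the scene stay as the last step left them, time stands still between calls to the robot, and variables do not carry over. Pictures are saved under pics/ and viewed, about 8 in all and at most 12, crops included, and the job is handed in when it is done.

Besides the shell and the picture viewer there is one more tool, called after "Request:" as name([rows], argument=value, ...), one row to a line, values as JSON. play_rows: Moves the arm, as the interface text tells. Its arguments: {"type":"object","properties":{"commands":{"type":"array","items":{"type":"object","properties":{"delta_rot":{"type":"array","items":{"type":"number","minimum":-1,"maximum":1}},"travel":{"type":"array","items":{"type":"number","minimum":-1,"maximum":1}},"gripper":{"type":"number"}}}},"force":{"type":"number"}},"required":["commands"]}

```bash
mkdir -p pics; cat > h.py <<'E'
import numpy as np, cv2
from scipy.spatial.transform import Rotation as R
from plant import r, viewer
def world(s, uv, z=None):
    """pixel -> world using depth z, or arrays"""
    u,v=np.asarray(uv,float).T
    zz=s["z_map"][v.astype(int),u.astype(int)] if z is None else z
    p=np.stack([(u-s["cx"])/s["fx"]*zz,-(v-s["cy"])/s["fy"]*zz,-zz*np.ones_like(u)],-1)
    return rot(s).apply(p)+np.array(s["origin"])
def rot(s):
    a=np.array(s["attitude"]); return R.from_matrix(a) if a.shape==(3,3) else R.from_quat(a)
def save(s,n,box=None,k=1):
    im=s["color"][...,::-1]
    if box: im=im[box[1]:box[3],box[0]:box[2]]
    cv2.imwrite(f"pics/{n}.png",cv2.resize(im,None,fx=k,fy=k,interpolation=cv2.INTER_CUBIC))
E
python3 - <<'E'
from h import *
st=r.get_state(); print(st["clock"],st["tool_pos"],st["eef_rot"],st["opening"])
ims=[]
for c in ("top","scene"):
    s=viewer.snapshot(c); ims.append(s["color"]); print(c,s["origin"],s["attitude"],s["fx"],[k for k in s])
    for l in ("long_spring","large_press","short_spring","small_press"):
        for d in viewer.outline_of(c,l)[:4]:
            m=d["pixels"]&(s["z_map"]>0); v,u=np.nonzero(m)
            P=world(s,np.c_[u,v]); 
            print(c,l,round(d["conf"],2),np.round(d["at"]),m.sum(),"lo",P.min(0).round(3),"hi",P.max(0).round(3),"med",np.median(P,0).round(3))
    save(s,c)
cv2.imwrite("pics/both.png",cv2.resize(np.vstack(ims)[...,::-1],(480,600)))
E
```

```text
0.0 [0.26640573 0.56465838 0.23790454] [ 2.18579314e-01  9.75818738e-01 -9.23957865e-04 -1.44082062e-04] 1.0021488884785532
top [0.41105559 0.01452124 0.83438628] [-0.02705094  0.03293078  0.70933604 -0.70358098] 451.49133960079257 ['color', 'z_map', 'fx', 'fy', 'cx', 'cy', 'origin', 'attitude']
top long_spring 0.78 [242. 217.] 459 lo [ 0.435  0.101 -0.003] hi [0.484 0.144 0.078] med [0.457 0.127 0.052]
top large_press 0.9 [231. 296.] 2884 lo [ 0.263  0.107 -0.001] hi [0.373 0.214 0.093] med [0.32  0.159 0.012]
top large_press 0.81 [212. 108.] 2677 lo [0.604 0.136 0.002] hi [0.713 0.244 0.094] med [0.654 0.187 0.012]
top large_press 0.7 [174. 227.] 2891 lo [ 0.384  0.207 -0.002] hi [0.493 0.316 0.094] med [0.437 0.258 0.012]
top short_spring 0.7 [429. 122.] 312 lo [ 0.613 -0.231 -0.003] hi [ 0.651 -0.189  0.051] med [ 0.627 -0.205  0.024]
top small_press 0.71 [389. 212.] 1270 lo [ 0.43  -0.169  0.005] hi [ 0.502 -0.095  0.059] med [ 0.465 -0.13   0.01 ]
scene [0.88215518 0.58386989 0.61928939] [0.1308145  0.41291382 0.86250941 0.26166249] 419.0538761171431 ['color', 'z_map', 'fx', 'f
[... 253 characters left out ...]
-0.209  0.016]
scene long_spring 0.48 [295. 311.] 2726 lo [0.605 0.138 0.   ] hi [0.712 0.247 0.094] med [0.662 0.198 0.012]
scene large_press 0.88 [424. 229.] 1665 lo [ 0.262  0.097 -0.001] hi [0.375 0.218 0.094] med [0.323 0.168 0.013]
scene large_press 0.69 [417. 282.] 2423 lo [ 0.36   0.203 -0.001] hi [0.492 0.319 0.094] med [0.442 0.27  0.012]
scene large_press 0.59 [295. 311.] 2856 lo [ 0.603  0.127 -0.002] hi [0.712 0.247 0.094] med [0.662 0.198 0.012]
scene short_spring 0.69 [222. 182.] 236 lo [ 0.595 -0.285 -0.002] hi [ 0.638 -0.185  0.05 ] med [ 0.619 -0.207  0.011]
scene small_press 0.94 [293. 182.] 567 lo [ 0.419 -0.18  -0.001] hi [ 0.502 -0.091  0.061] med [ 0.466 -0.125  0.011]
```

View pics/top.png

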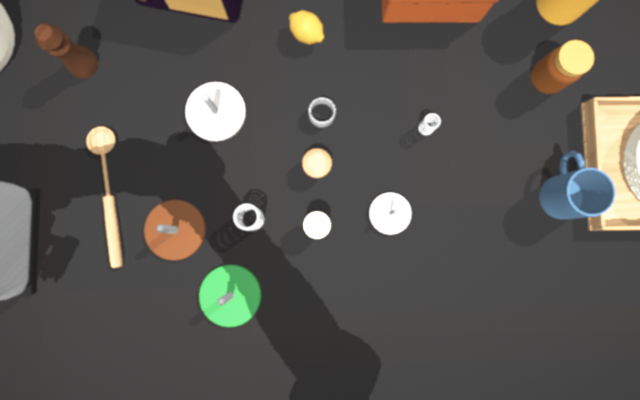

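View pics/scene.png

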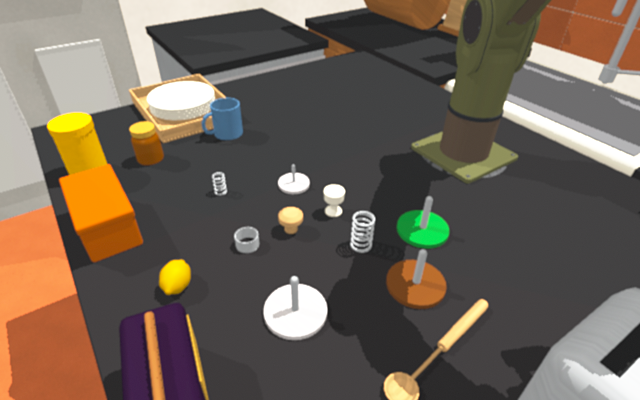

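The top picture shows three large_press shapes: white/silver at (215,111), brown at (174,229) and green at (230,296). Only the bare aluminium one fits. The long spring is at (248,217), the short spring at (429,124), and the ring at (322,112) is clutter. I'll confirm this in a crop and fit the centres.

```bash
python3 - <<'E'
from h import *
st=r.get_state()
s=viewer.snapshot("top"); save(s,"crop",(140,60,340,260),3)
V,U=np.mgrid[0:400,0:640]; P=world(s,np.c_[U.ravel(),V.ravel()]); ok=s["z_map"].ravel()>0
def sel(c,rad,z0,z1):
    return P[ok&(np.hypot(P[:,0]-c[0],P[:,1]-c[1])<rad)&(P[:,2]>z0)&(P[:,2]<z1)]
def circ(p):
    c,rad=cv2.minEnclosingCircle(p[:,:2].astype(np.float32)); return np.round(c,4),round(rad,4),len(p)
print("spring top",circ(sel((.457,.122),.045,.068,.085)))
print("plate",circ(sel((.657,.19),.08,.007,.018)), "rodtop",circ(sel((.657,.19),.03,.086,.1)),np.median(sel((.657,.19),.03,.086,.1),0).round(4))
for l in("long_spring","large_press"):
  for d in viewer.pinpoint("top",l)[:4]:
    print(l,d["conf"],np.round(d["at"],1))
    # intersect ray with origin height
    z=.0375 if l[1]=="o" else 0.
    a=world(s,[d["at"]],1.)[0]; o=np.array(s["origin"]); print((o+(a-o)*(z-o[2])/(a[2]-o[2])).round(4))
M=R.from_quat(st["eef_rot"]).as_matrix(); print(M.round(3))
E
```

```text
spring top (array([0.4573, 0.1227]), 0.022, 180)
plate (array([0.659 , 0.1902]), 0.0557, 2512) rodtop (array([0.6577, 0.1904]), 0.0071, 52) [0.6573 0.1898 0.0905]
long_spring 0.87 [245.8 218.4]
[0.4554 0.1278 0.0375]
large_press 0.95 [216.4 110. ]
[0.6625 0.1894 0.    ]
large_press 0.83 [178.3 230.9]
[0.4354 0.2572 0.    ]
large_press 0.76 [229.3 294.7]
[0.3186 0.1626 0.    ]
[[-0.904  0.427 -0.   ]
 [ 0.427  0.904 -0.   ]
 [ 0.    -0.    -1.   ]]
```

View pics/crop.png

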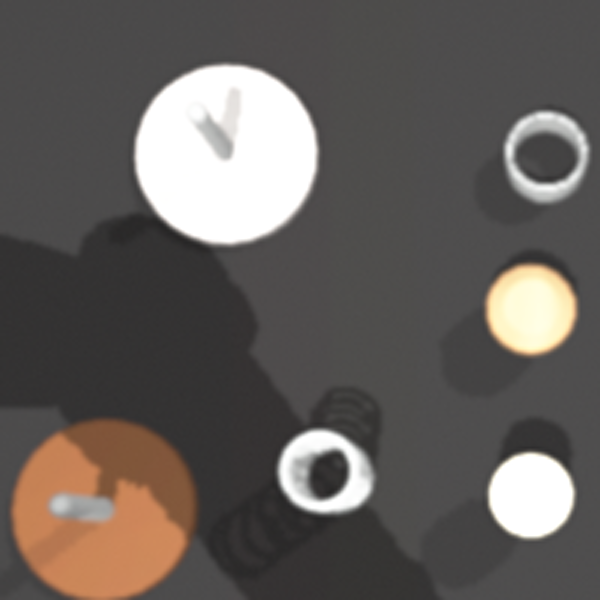

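The crop confirms it: silver plate with a rod at crop (226,155), brown look-alike at (103,508), and the long spring's coil top at (326,472). Measured spring is (0.457,0.123) with radius 22 mm, and the rod top is at (0.6575,0.190), z 0.09. Both match the given sizes, so I'll approach.

Request:
play_rows([
  {"delta_rot":[0,0,0],"travel":[-0.8,-0.707,0.2],"gripper":1},
  {"delta_rot":[0,0,0],"travel":[-0.8,-0.707,0.2],"gripper":1},
  {"delta_rot":[0,0,0],"travel":[-0.8,-0.707,0.2],"gripper":1},
  {"delta_rot":[0,0,0],"travel":[-0.8,-0.707,0.2],"gripper":1},
])

```text
clock: 1.15
tool_pos: [0.3318, 0.4143, 0.2083]
eef_rot: [0.221, 0.975, -0.002, 0.001]
contact_force: [-0.4, 1.0, -0.1]
opening: 1.0
```

Request:
play_rows([
  {"delta_rot":[0,0,0],"travel":[-0.8,-0.707,0.2],"gripper":1},
  {"delta_rot":[0,0,0],"travel":[-0.8,-0.707,0.2],"gripper":1},
  {"delta_rot":[0,0,0],"travel":[-0.8,-0.707,0.2],"gripper":1},
  {"delta_rot":[0,0,0],"travel":[-0.8,-0.707,0.2],"gripper":1},
])

```text
clock: 1.65
tool_pos: [0.3943, 0.269, 0.1785]
eef_rot: [0.221, 0.975, -0.001, 0.0]
contact_force: [-0.2, 1.7, 0.3]
opening: 0.998
```

Request:
play_rows([
  {"delta_rot":[0,0,0],"travel":[-0.8,-0.707,0.2],"gripper":1},
  {"delta_rot":[0,0,0],"travel":[-0.8,-0.707,0.2],"gripper":1},
  {"delta_rot":[0,0,0],"travel":[-0.8,-0.707,0.2],"gripper":1},
  {"delta_rot":[0,0,0],"travel":[-0.8,-0.707,0.2],"gripper":1},
  {"delta_rot":[0,0,0],"travel":[-0.8,-0.707,0.2],"gripper":1},
  {"delta_rot":[0,0,0],"travel":[-0.8,-0.707,0.2],"gripper":1},
])

```text
clock: 2.4
tool_pos: [0.4564, 0.1266, 0.1491]
eef_rot: [0.217, 0.976, 0.001, 0.0]
contact_force: [-0.5, 0.2, 0.2]
opening: 0.999
```

```bash
python3 - <<'E'
from h import *
s=viewer.snapshot("wrist"); st=r.get_state()
save(s,"wrist1")
ds=viewer.outline_of("wrist","long_spring")
for d in ds[:2]: print(d["conf"],d["at"],d["pixels"].sum())
V,U=np.mgrid[0:400,0:640]; P=world(s,np.c_[U.ravel(),V.ravel()]); ok=s["z_map"].ravel()>0
q=P[ok&(np.hypot(P[:,0]-.457,P[:,1]-.123)<.04)&(P[:,2]>.069)&(P[:,2]<.085)]
if len(q): print(cv2.minEnclosingCircle(q[:,:2].astype(np.float32)),len(q),q[:,2].max())
M=R.from_quat(st["eef_rot"]).as_matrix(); p=np.array(st["tool_pos"])
print(p,"travel to meas:",M.T@(np.array([.4573,.1227,.039])-p)/.15)
E
```

```text
0.76 [313.4, 208.8] 2704
((0.45651039481163025, 0.12307874858379364), 0.022052595391869545) 898 0.07686444490388267
[0.45630695 0.12617325 0.14902961] travel to meas: [-0.01581718 -0.0192835   0.73350209]
```

View pics/wrist1.png

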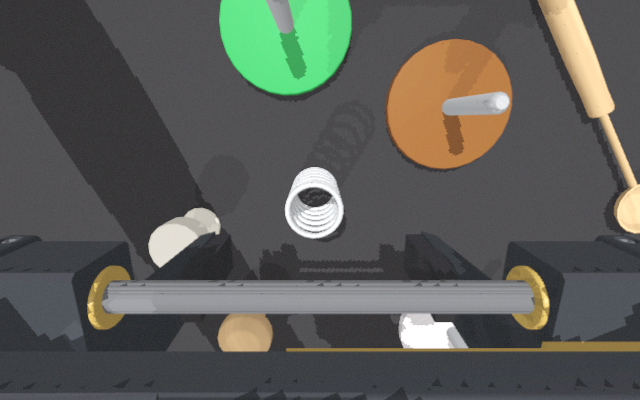

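The wrist view shows the spring at (314,205), agreeing within 1 mm, with both fingers clear of it. Descend and grip.

Request:
play_rows([
  {"delta_rot":[0,0,0],"travel":[-0.012,-0.018,0.3],"gripper":1},
  {"delta_rot":[0,0,0],"travel":[-0.012,-0.018,0.55],"gripper":1},
  {"delta_rot":[0,0,0],"travel":[-0.012,-0.018,0.735],"gripper":1},
  {"delta_rot":[0,0,0],"travel":[-0.012,-0.018,0.735],"gripper":1},
  {"delta_rot":[0,0,0],"travel":[-0.012,-0.018,0.735],"gripper":0},
  {"delta_rot":[0,0,0],"travel":[-0.012,-0.018,0.735],"gripper":-0.3},
  {"delta_rot":[0,0,0],"travel":[-0.012,-0.018,0.735],"gripper":-0.5},
  {"delta_rot":[0,0,0],"travel":[-0.012,-0.018,0.735],"gripper":-0.5},
  {"delta_rot":[0,0,0],"travel":[-0.012,-0.018,0.735],"gripper":-0.5},
  {"delta_rot":[0,0,0],"travel":[-0.012,-0.018,0.735],"gripper":-0.5},
], force=15)

```text
clock: 3.75
tool_pos: [0.4573, 0.121, 0.0387]
eef_rot: [0.219, 0.976, 0.0, 0.0]
contact_force: [1.1, 0.3, 4.1]
opening: 0.476
```

Request:
play_rows([
  {"delta_rot":[0,0,0],"travel":[0,0,-0.2],"gripper":-0.5},
  {"delta_rot":[0,0,0],"travel":[0,0,-0.6],"gripper":-0.5},
  {"delta_rot":[0,0,0],"travel":[0,0,-0.95],"gripper":-0.5},
  {"delta_rot":[0,0,0],"travel":[0,0,-0.95],"gripper":-0.5},
  {"delta_rot":[0,0,0],"travel":[0,0,-0.95],"gripper":-0.5},
])

```text
clock: 4.38
tool_pos: [0.4564, 0.1202, 0.1803]
eef_rot: [0.219, 0.976, -0.0, -0.001]
contact_force: [0.1, 0.7, -1.3]
opening: 0.475
```

```bash
python3 - <<'E'
from h import *
st=r.get_state(); p=np.array(st["tool_pos"]); print(p,st["opening"],st["contact_force"])
M=R.from_quat(st["eef_rot"]).as_matrix()
for c in("scene","wrist"):
    s=viewer.snapshot(c)
    V,U=np.mgrid[0:400,0:640]; P=world(s,np.c_[U.ravel(),V.ravel()]); ok=s["z_map"].ravel()>0
    for d in viewer.outline_of(c,"long_spring")[:2]:
        m=d["pixels"].ravel()&ok; q=P[m]; q=q[np.hypot(q[:,0]-p[0],q[:,1]-p[1])<.05]
        print(c,round(d["conf"],2),np.round(d["at"]),len(q), len(q) and np.percentile(q,[2,98],axis=0).round(3))
    if c=="scene": save(s,"lift",(240,80,500,300),3)
print("travel to above rod",M.T@(np.array([.6575,.190,p[2]])-p)/.15)
E
```

```text
[0.45636912 0.12018132 0.18033103] 0.4749807933787106 [ 0.14092363  0.67883896 -1.27379038]
scene 0.65 [361. 184.] 310 [[0.435 0.102 0.143]
 [0.475 0.144 0.215]]
scene 0.46 [292. 181.] 0 0
wrist 0.82 [316. 250.] 6902 [[0.433 0.101 0.143]
 [0.475 0.142 0.216]]
travel to above rod [-1.0137195   0.99345814 -0.00195202]
```

View pics/lift.png

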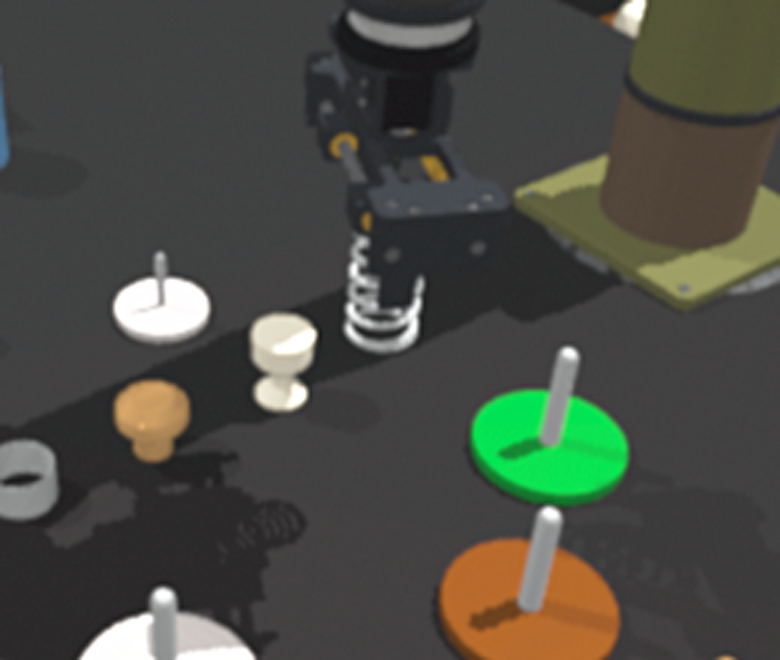

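The spring hangs upright at crop (385,290), with its lower end at z≈0.142, 50 mm above the rod. Carry it over the silver press.

Request:
play_rows([
  {"delta_rot":[0,0,0],"travel":[-0.25,0.24,0],"gripper":-0.5},
  {"delta_rot":[0,0,0],"travel":[-0.5,0.48,0],"gripper":-0.5},
  {"delta_rot":[0,0,0],"travel":[-0.75,0.72,0],"gripper":-0.5},
  {"delta_rot":[0,0,0],"travel":[-0.93,0.9,0],"gripper":-0.5},
  {"delta_rot":[0,0,0],"travel":[-1,0.985,0],"gripper":-0.5},
  {"delta_rot":[0,0,0],"travel":[-1,0.985,0],"gripper":-0.5},
  {"delta_rot":[0,0,0],"travel":[-1,0.985,0],"gripper":-0.5},
])

```text
clock: 5.45
tool_pos: [0.6543, 0.1899, 0.1799]
eef_rot: [0.218, 0.976, -0.001, -0.001]
contact_force: [0.2, -0.8, -1.4]
opening: 0.48
```

```bash
python3 - <<'E'
from h import *
st=r.get_state(); p=np.array(st["tool_pos"]); print(p,st["opening"],st["contact_force"])
M=R.from_quat(st["eef_rot"]).as_matrix()
for c in("scene","wrist"):
    s=viewer.snapshot(c)
    V,U=np.mgrid[0:400,0:640]; P=world(s,np.c_[U.ravel(),V.ravel()]); ok=s["z_map"].ravel()>0
    for d in viewer.outline_of(c,"long_spring")[:1]:
        m=d["pixels"].ravel()&ok; q=P[m]; q=q[(np.hypot(q[:,0]-p[0],q[:,1]-p[1])<.05)&(q[:,2]>.13)]
        if len(q):print(c,round(d["conf"],2),np.round(d["at"]),len(q), np.percentile(q,[1,99],axis=0).round(4), cv2.minEnclosingCircle(q[:,:2].astype(np.float32)))
    q=P[ok&(np.hypot(P[:,0]-.6575,P[:,1]-.19)<.03)&(P[:,2]>.05)&(P[:,2]<.097)]
    if len(q): print(c,"rod",len(q),np.percentile(q,[1,99],axis=0).round(4))
    save(s,"over_"+c,(180,150,440,370) if c=="scene" else None,3 if c=="scene" else 1)
E
```

```text
[0.6542868  0.18989315 0.17991417] 0.480224022158944 [ 0.20544422 -0.83121311 -1.38256198]
scene rod 162 [[0.6516 0.1879 0.0506]
 [0.6638 0.1992 0.0935]]
wrist 0.69 [318. 249.] 7079 [[0.6315 0.1704 0.1439]
 [0.6738 0.2119 0.2172]] ((0.650787353515625, 0.19203776121139526), 0.024889536201953888)
wrist rod 13 [[0.651  0.1906 0.0501]
 [0.6547 0.1967 0.0564]]
```

View pics/over_scene.png

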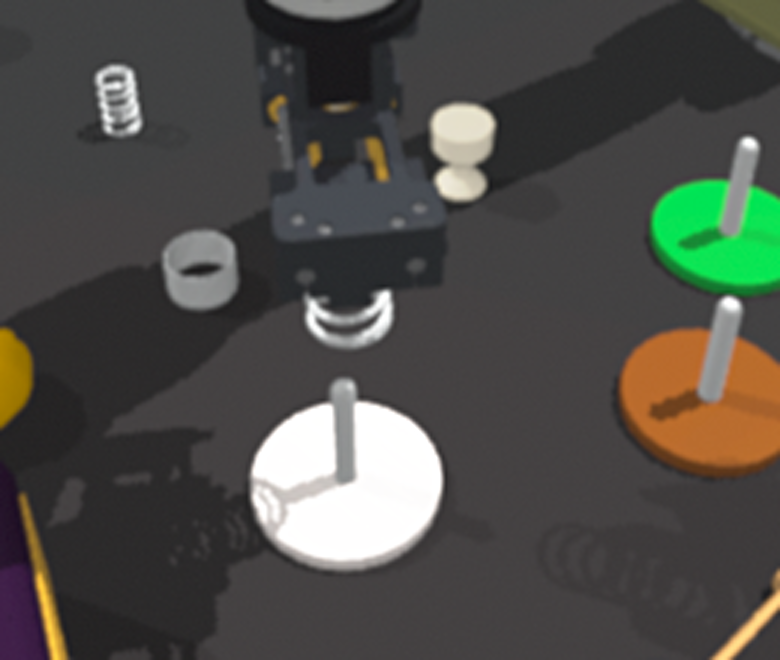

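View pics/over_wrist.png

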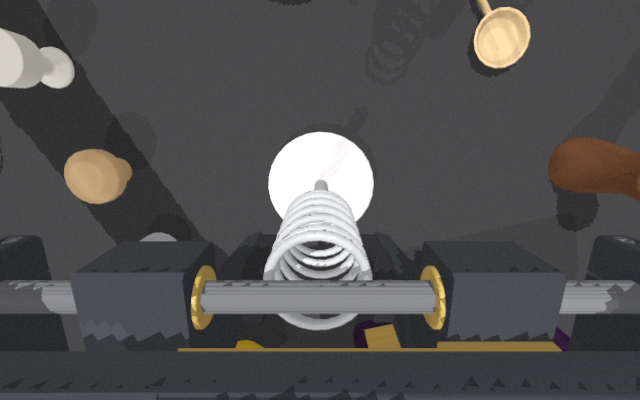

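The spring is upright and on line, with its axis about 5 mm short in x. The rod tip is at crop (343,388), directly beneath. Correct the offset and descend, stopping about 5 mm above the plate.

Request:
play_rows([
  {"delta_rot":[0,0,0],"travel":[-0.03,0.014,0],"gripper":-0.5},
  {"delta_rot":[0,0,0],"travel":[-0.03,0.014,0.15],"gripper":-0.5},
  {"delta_rot":[0,0,0],"travel":[-0.03,0.014,0.25],"gripper":-0.5},
  {"delta_rot":[0,0,0],"travel":[-0.03,0.014,0.32],"gripper":-0.5},
  {"delta_rot":[0,0,0],"travel":[-0.03,0.014,0.4],"gripper":-0.5},
  {"delta_rot":[0,0,0],"travel":[-0.03,0.014,0.5],"gripper":-0.5},
  {"delta_rot":[0,0,0],"travel":[-0.03,0.014,0.6],"gripper":-0.5},
  {"delta_rot":[0,0,0],"travel":[-0.03,0.014,0.7],"gripper":-0.5},
  {"delta_rot":[0,0,0],"travel":[-0.03,0.014,0.78],"gripper":-0.5},
  {"delta_rot":[0,0,0],"travel":[-0.03,0.014,0.83],"gripper":-0.5},
  {"delta_rot":[0,0,0],"travel":[-0.03,0.014,0.83],"gripper":-0.5},
  {"delta_rot":[0,0,0],"travel":[-0.03,0.014,0.83],"gripper":-0.5},
])

```text
clock: 7.15
tool_pos: [0.6611, 0.1906, 0.057]
eef_rot: [0.219, 0.976, 0.0, 0.0]
contact_force: [0.3, -0.5, -0.4]
opening: 0.474
```

Request:
play_rows([
  {"delta_rot":[0,0,0],"travel":[0,0,0.01],"gripper":-0.5},
  {"delta_rot":[0,0,0],"travel":[0,0,0.02],"gripper":-0.5},
  {"delta_rot":[0,0,0],"travel":[0,0,0.025],"gripper":-0.5},
  {"delta_rot":[0,0,0],"travel":[0,0,0.025],"gripper":-0.5},
])

```text
clock: 7.65
tool_pos: [0.6606, 0.1903, 0.0527]
eef_rot: [0.219, 0.976, 0.0, -0.0]
contact_force: [-0.2, 0.1, 0.8]
opening: 0.477
```

Request:
play_rows([
  {"delta_rot":[0,0,0],"travel":[0,0,0.007],"gripper":-0.5},
  {"delta_rot":[0,0,0],"travel":[0,0,0.013],"gripper":-0.5},
  {"delta_rot":[0,0,0],"travel":[0,0,0.013],"gripper":-0.5},
])

```text
clock: 8.02
tool_pos: [0.6607, 0.1904, 0.0509]
eef_rot: [0.219, 0.976, 0.0, 0.0]
contact_force: [0.0, 0.8, -0.7]
opening: 0.476
```

Request:
play_rows([
  {"delta_rot":[0,0,0],"travel":[0,0,0.005],"gripper":-0.5},
  {"delta_rot":[0,0,0],"travel":[0,0,0.01],"gripper":-0.5},
  {"delta_rot":[0,0,0],"travel":[0,0,0.01],"gripper":-0.5},
])

```text
clock: 8.4
tool_pos: [0.661, 0.1905, 0.0506]
eef_rot: [0.219, 0.976, 0.0, 0.0]
contact_force: [-1.4, -1.3, 7.7]
opening: 0.476
```

Contact at 7.7 N at the expected height (TCP 0.0506 against 0.0507). Release gently, then rise.

Request:
play_rows([
  {"delta_rot":[0,0,0],"travel":[0,0,-0.003],"gripper":-0.5},
  {"delta_rot":[0,0,0],"travel":[0,0,-0.003],"gripper":0.2},
  {"delta_rot":[0,0,0],"travel":[0,0,-0.003],"gripper":0.6},
  {"delta_rot":[0,0,0],"travel":[0,0,-0.003],"gripper":0.8},
  {"delta_rot":[0,0,0],"travel":[0,0,-0.003],"gripper":0.8},
  {"delta_rot":[0,0,0],"travel":[0,0,-0.003],"gripper":0.8},
  {"delta_rot":[0,0,0],"travel":[0,0,-0.2],"gripper":0.8},
  {"delta_rot":[0,0,0],"travel":[0,0,-0.5],"gripper":0.8},
  {"delta_rot":[0,0,0],"travel":[0,0,-0.9],"gripper":0.8},
  {"delta_rot":[0,0,0],"travel":[0,0,-0.9],"gripper":0.8},
  {"delta_rot":[0,0,0],"travel":[0,0,-0.9],"gripper":0.8},
])

```text
clock: 9.78
tool_pos: [0.6603, 0.1901, 0.1841]
eef_rot: [0.219, 0.976, -0.0, -0.0]
contact_force: [-0.2, -0.7, 0.8]
opening: 0.9
```

```bash
python3 - <<'E'
from h import *
st=r.get_state(); print(st["clock"],st["tool_pos"],st["contact_force"],st["opening"])
for c in("scene","wrist"):
    s=viewer.snapshot(c)
    V,U=np.mgrid[0:400,0:640]; P=world(s,np.c_[U.ravel(),V.ravel()]); ok=s["z_map"].ravel()>0
    q=P[ok&(np.hypot(P[:,0]-.6577,P[:,1]-.19)<.05)&(P[:,2]>.079)&(P[:,2]<.1)]
    if len(q): print(c,"spring top+rod",len(q),q[:,2].max(),np.percentile(q[:,2],[10,50,90]).round(4),cv2.minEnclosingCircle(q[:,:2].astype(np.float32)))
    if c=="scene": save(s,"end",(180,150,440,370),3)
E
```

```text
9.775 [0.66028094 0.19011211 0.18405327] [-0.17400051 -0.65219584  0.77683059] 0.8998763226152847
scene spring top+rod 278 0.0935460249950818 [0.0819 0.0868 0.0904] ((0.6587850451469421, 0.1926143318414688), 0.0223831906914711)
wrist spring top+rod 1029 0.09300700615162144 [0.0846 0.0861 0.0902] ((0.6592429280281067, 0.19143852591514587), 0.02202402614057064)
```

View pics/end.png

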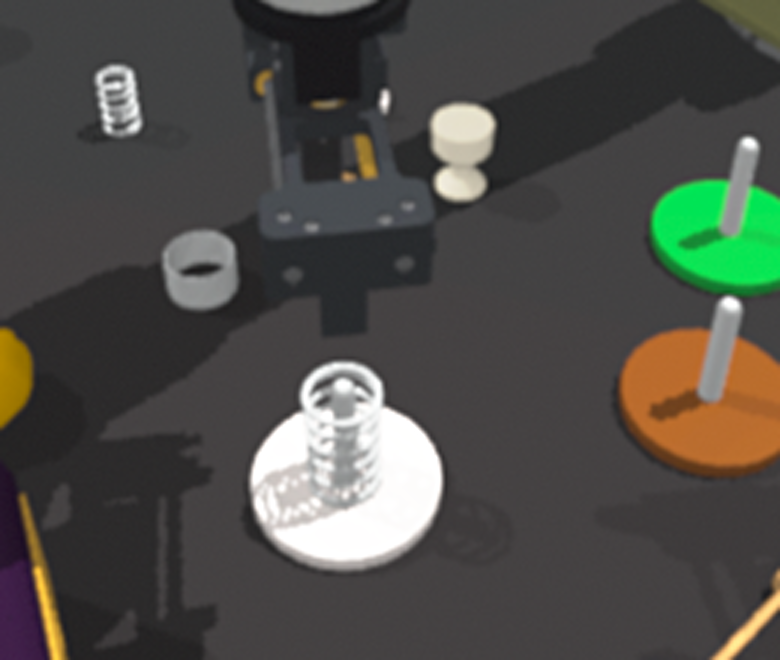

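The spring stands over the rod at crop (343,430), fully home on the plate with its top at about 87 mm, and the gripper is clear. Handing in.

```bash
python3 -c "
from plant import r
print(r.finish_job())"
```

```text
the job is handed in; nothing more can be done
None
```

The long spring is now standing over the rod of the silver large press plate, fully home and released. I handed the job in at about 10 s of the 43 s allowed.

- **Seating:** contact came at the expected height, with a reading of about 8 N. In the last pictures the spring's top is at about 86–87 mm, against 87 mm expected. Its axis is within about 2 mm of the rod.
- **The rest of the scene:** the gripper is clear above the spring. I never went near the short spring or the small press plate. The short spring looks unmoved in the last picture. The small plate was outside that crop, so I did not check it again.
- **Failed checks:** none failed. Before I lowered it, the spring's axis was about 5 mm off the rod in x, and I corrected that.

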